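Seat the plaster mould on the banding wheel and hold the moisture gauge on its green dot

ROBOT

A 6-joint arm with a two-finger parallel gripper is mounted at the origin on the work surface. World frame = base frame: x ahead of the robot, y to its left, z up, the work surface at z = 0. Lengths are in m, angles in degrees, forces in N, time in s.
With the tool pointing down it reaches from about 0.3 to 1 m from the base axis. Payload 5.1 kg.
Tool frame: the origin (TCP) lies midway between the tips of the shut fingers; the grasp point (between the pads) lies bot.grip_point_offset behind it (bot.grip_point_offset is the distance from the TCP to the grasp point, in m); y points along the fingers, z is the direction in which the jaws open and shut, and the axes are right-handed (so a half turn about y gives the same grasp; the last joint's range is limited). The gripper opens to 95 mm and grips with 3 to 60 N. Pads are 20 mm wide; open, the fingers measure 119 mm over their backs; the gripper's body (75 mm by 180 mm) begins 59 mm behind the grasp point.
Start: joints at [-77.957, 7.093, 94.555, -0, 78.352, -4.733], TCP at [0.188, -0.622, 0.194] pointing down, gripper open.
Joint ranges: [-149.61, 149.61], [-58.7, 133.49], [1.44, 155.28], [-77.14, 257.14], [18.33, 153.61], [-166.67, 166.67]. Speed limits (degrees/s): [147.25, 147.25, 180, 180, 180, 180].

INTERFACE

Orientations are given as a 3x3 rotation matrix whose columns are the frame's x, y, z axes.
In Python, from station import bot gives the robot as it stands.
- The arm moves only by the shell command python3 -m jog 'ROWS' [FORCE]. ROWS is JSON, a list of rows, each a list of 3 entries, a list of its own where there are three numbers: the finger opening in m, from 0 to 0.0951, then the shift along the tool's x, y, z in m, then the turn, a rotation vector about the tool's x, y, z in degrees. In form: [[hand, [tx, ty, tz], [wx, wy, wz]], ...]. A call has 1 to 8 rows; each row is the pose to reach, as a shift and turn from the pose commanded when the call began, along the tool's axes at that moment; what a row does not reach only later rows make up. A row lasts 1/8 s, in which the tool goes at most 62.5 mm and 10.7 degrees, less where a joint would pass 70% of its speed; a pose out of reach is approached as far as the arm can. A call with a gripper value outside its range is refused whole. The fingers move at their own pace and stop on an object; FORCE is the grip in N (left out, the last holds). Time passes only in rows, so rows that repeat a pose let the fingers close. It gives the time, the measured TCP pose, the force and the opening at its end, in the units of the state.
- bot.state(): the state, without advancing time (a new reading comes with each control period).
- bot.snapshot(name): name is "scene" or "top" or "wrist"; returns a dict with "img" (400x640x3 uint8, red, green, blue), "K" (3x3 intrinsics, pixels), "origin" and "orientation" of the camera in the world; the wrist camera has in their place "hand_eye" (4x4, takes a point from camera to tool coordinates, whose origin is the TCP and whose axes are the tool frame's). Camera axes: x right, y up, looking along -z (the intrinsics and any distortion apply to the point x, -y, -z); pixel columns grow to the right and rows downward; lengths in m; the calibration is good to about 2 mm. A picture is of the moment at which its call begins: read the wrist's pose just before it. There is no depth.
- bot.hand_in(): hands the job in, once; it reports no verdict.
The state is a dict: "time": time; "joint_positions": joint angles; "joint_vel": joint speeds; "joint_efforts": joint torques, N m; "tool_pos": TCP position; "tcp_rot": TCP orientation; "force": force on the tool from outside, world axes, zero at the start; "wrist_torque": the same for the moment, N m; "gripper_width": finger opening in m.
Only numpy, scipy, OpenCV 4.12 (cv2) and the standard library are available. Lean on these libraries where they do the work, as an engineer would, in place of code of your own. Each camera call takes 0.05 s, during which the arm holds its last target.

TASK

Set the white plaster mould down fully home on the banding wheel, its square bore over the wheel's square spindle, and let go of it. Then take the moisture gauge from its stand and hold it upright with its spring tip on the green dot, pressing lightly so that the tip is pushed about half-way in, and never pressing it hard; finish while still holding it there in the gripper, for the reading. Leave the two glaze jars where they stand.

Things in the scene. Friction and masses are not known exactly. Their poses are not given: they have to be found in the camera images.
- mould: Loose white plaster mould, 0.2-0.33 kg. Base block 84 (x) x 56 (y) x 36 mm high, crown 70 x 42 mm up to a flat top at 55 mm. Origin: centre of the underside, z up. In the underside, centred, sides parallel to x and y: blind square bore 23 mm wide, 26 deep. Green dot on top towards +x, orange towards -x. Starts upright on the table, left or right of the wheel, any yaw.
- dot (a point): Centre of the green dot (16 mm across) on the mould's flat top: 20 mm along the mould's +x from its centre and 55 mm above its underside.
- wheel: Banding wheel, fixed, does not turn. Round plate 170 mm across, top 45 mm above the table; at its centre an upright brass square spindle 20 mm wide to 14 mm above the plate, then tapering to 12 mm wide at 24 mm (its top). Origin: on its axis at table level; spindle sides parallel to the wheel's x and y. The mould fits in any of four quarter turns.
- seat (a point): Point on the wheel's axis in the top plane of its plate, 45 mm above the table: where the centre of the mould's underside comes to lie when fully seated.
- stand: Dark wooden gauge stand, fixed, 100 (x) x 80 (y) x 62 mm tall with an upright round hole 22 mm across through its middle. Origin: centre of its underside at table level. On the side of the wheel opposite to the mould's start.
- gauge: Moisture gauge, loose, 0.15-0.2 kg, upright in the stand, shoulder on its top. Origin: end of the gauge's extended spring tip, 2 mm above the table at the start; z up along the gauge. Brass tip 8 mm across at z 0-20 mm, steel sleeve 18 mm across at 20-60, dark body 34 (x) x 26 (y) mm at 60-130 (its top), screen on -x face. Lift straight up over 60 mm to clear the stand.
- tip (a point): The end of the gauge's spring tip (moves into the sleeve when pressed).
- plunger (a joint): How far the gauge's spring tip is pushed into the sleeve: 0 = fully out, 0.016 m = fully in. Spring: about 0.45 N to start, then 0.22 N more per mm (about 2.2 N half-way, 4 N at the stop).
- amber_jar: Bystander: amber glaze jar, 60 mm wide, 75 tall. Origin: centre of its underside, on the table.
- blue_jar: Bystander: blue glaze jar, 60 mm wide, 75 tall. Origin: centre of its underside, on the table.

How it is judged (in metres and radians):
On the way, in this order (a step that is already met when the one before it is completed fails the run):
1. the mould sits fully home on the wheel's spindle, let go and at rest (horizontal distance between mould and seat below 0.004 m and z of mould in the frame of seat below 0.003 m and angle between mould's own z axis and vertical below 0.06 rad and contact force between the fingers and mould below 0.1 N and linear speed of mould below 0.02 m/s), for 0.2 s.
2. the gauge is in the gripper, clear above the stand (z of gauge in the frame of stand above 0.062 m and contact force between the fingers and gauge above 0.5 N), for 0.1 s.
At the end, for the whole second after the job is handed in: Mould fully home (within 4 mm of the axis, 3 mm of the plate, level), not touched by the arm; the gripper alone holds the gauge still, within 0.15 rad of upright, tip end on the mould within 9 mm of the green dot's centre, tip pushed in 3 to 14 of 16 mm, force on the mould 0.4 to 6 N (horizontal distance between mould and seat below 0.004 m and z of mould in the frame of seat below 0.003 m and angle between mould's own z axis and vertical below 0.06 rad and horizontal distance between tip and dot below 0.009 m and z of tip in the frame of mould below 0.058 m and contact force between gauge and mould between 0.4 and 6 N and value of joint plunger between 0.003 and 0.014 m and angle between gauge's own z axis and vertical below 0.15 rad and linear speed of gauge below 0.02 m/s and contact force between the fingers and gauge above 0.5 N and contact force between each of the arm, the fingers and mould below 0.2 N and contact force between gauge and stand below 0.1 N and contact force between gauge and wheel below 0.1 N); the arm keeps its last pose, push and grip.
It fails at once if the gauge is pressed hard on the mould (over 15 N) (contact force between gauge and mould above 15 N).
It fails at once if a glaze jar is moved by more than 30 mm (distance of any of amber_jar, blue_jar from where it was at the start of the episode above 0.03 m).
It also fails if it takes over 66 s, if anything falls off the work surface, if the arm or the gripper's body presses on something with over 40 N, if the wrist force passes 120 N, or if a joint passes its speed limit or range.

## Working session

There is one attempt and no reset: what is moved stays moved. The work goes in short steps, Python scripts to look and compute and a shell command to move; the robot and the scene stay as the last step left them, time stands still between calls to the robot, and variables do not carry over. Pictures are saved under pics/ and viewed, and the job is handed in when it is done.

```bash
ls; mkdir -p pics; cat > snap.py <<'E'
import sys,cv2,pickle
from station import bot
def snap(cam,name):
    st=bot.state(); s=bot.snapshot(cam); pickle.dump((st,s),open('pics/%s.pkl'%name,'wb'))
    cv2.imwrite('pics/%s.png'%name,s['img'][:,:,::-1]); return st,s
if __name__=='__main__': snap(sys.argv[1],sys.argv[2])
E
python3 - <<'E'
from snap import *
for c in ['scene','top']:
    st,s=snap(c,c+'0'); print(c,s['K'],s['origin'],s['orientation'],[k for k in s])
print(st,bot.grip_point_offset)
E
```

```text
pics
scene [[403.21995498   0.         309.08446643]
 [  0.         403.21995498 191.41821301]
 [  0.           0.           1.        ]] [ 0.94163565 -0.56955502  0.57789268] [[ 0.85981303 -0.31395603  0.40268246]
 [ 0.51043353  0.50781453 -0.69396111]
 [ 0.01338527  0.80221943  0.59687923]] ['img', 'K', 'origin', 'orientation']
top [[427.34466081   0.         318.37945094]
 [  0.         427.34466081 200.66086727]
 [  0.           0.           1.        ]] [0.39673105 0.00959164 0.97207193] [[ 0.02091206  0.97539128 -0.21948698]
 [-0.99977948  0.02082278 -0.00272038]
 [ 0.00191689  0.21949547  0.97561164]] ['img', 'K', 'origin', 'orientation']
{'time': 0.05, 'joint_positions': array([-7.79574558e+01,  7.13452045e+00,  9.46305076e+01, -1.25374714e-03,
        7.83507505e+01, -4.73308518e+00]), 'joint_vel': array([ 0.00346508, -0.04537828,  0.01147251, -0.009341  , -0.07432922,
        0.04468687]), 'joint_efforts': array([-9.81840858e-04, -4.19168651e+01, -3.61384320e+01,  7.77710974e-02,
        4.62358142e-02, -8.13171619e-05]), 'tool_pos': array([ 0.18742966, -0.62170666,  0.19241238]), 'tcp_rot': array([[-9.57441100e-01, -4.42557614e-04,  2.88628383e-01],
       [-2.88628685e-01,  1.97177430e-03, -9.57439081e-01],
       [-1.45388071e-04, -9.99997958e-01, -2.01559257e-03]]), 'force': array([-5.96299386e-04, -1.08759861e-01, -6.19115446e-01]), 'wrist_torque': array([ 0.04472849,  0.03155034, -0.08908399]), 'gripper_width': 0.09520668469999202} 0.0188
```

View pics/scene0.png

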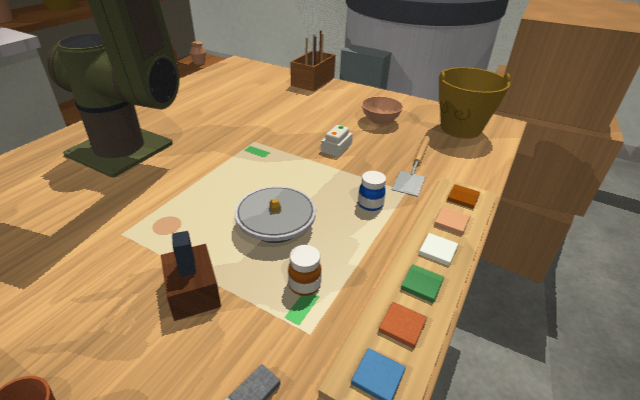

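View pics/top0.png

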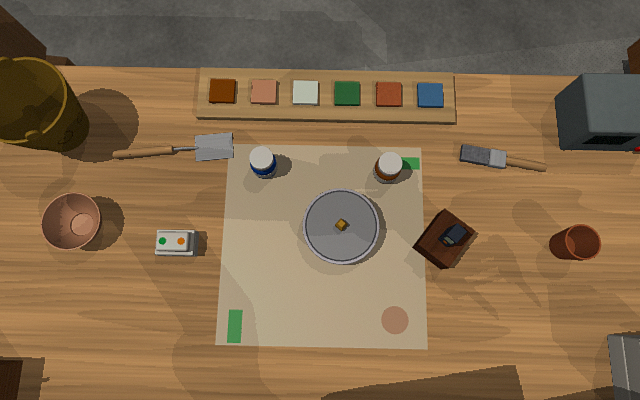

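The top view shows the mould at about (175,242), the wheel spindle at (341,225), the stand at (445,239), the blue jar at (262,162) and the amber jar at (389,167). I'll enlarge these areas next.

```bash
python3 - <<'E'
import cv2
im=cv2.imread('pics/top0.png')
for n,(x,y,w,h) in dict(a=(145,217,60,45),b=(296,180,92,90),c=(405,200,80,75)).items():
    c=cv2.resize(im[y:y+h,x:x+w],None,fx=8 if n!='a' else 12,fy=8 if n!='a' else 12,interpolation=cv2.INTER_CUBIC)[:600]
    print(c.shape); cv2.imwrite('pics/t0%s.png'%n,c[:600,:800])
E
```

```text
(540, 720, 3)
(600, 736, 3)
(600, 640, 3)
```

View pics/t0a.png

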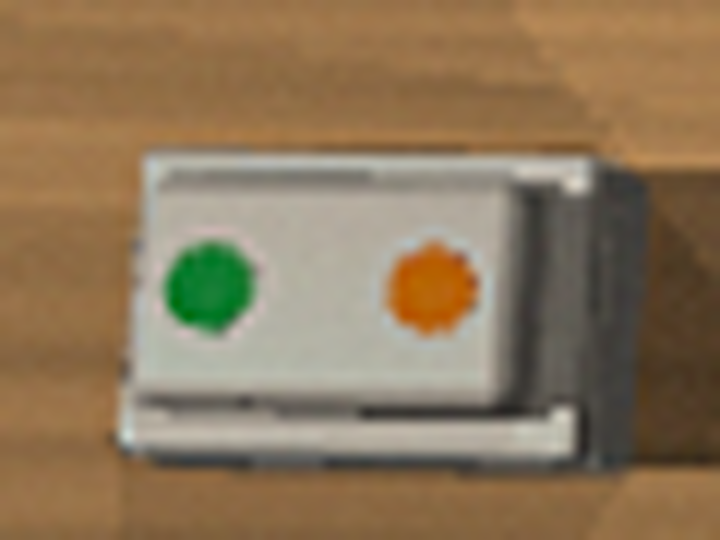

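View pics/t0b.png

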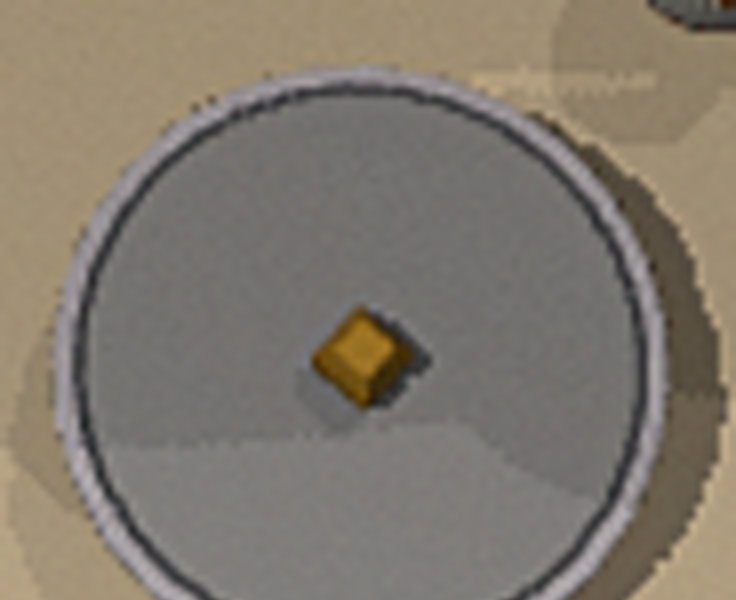

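View pics/t0c.png

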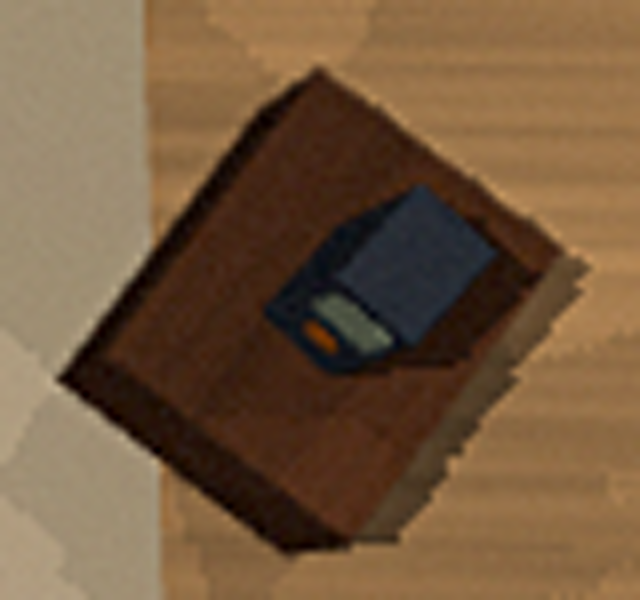

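```bash
cat > geo.py <<'E'
import numpy as np,pickle
def cam(name):
    st,s=pickle.load(open('pics/%s.pkl'%name,'rb'))
    if 'hand_eye' in s:
        T=np.eye(4);T[:3,:3]=st['tcp_rot'];T[:3,3]=st['tool_pos'];T=T@s['hand_eye'];o,R=T[:3,3],T[:3,:3]
    else: o,R=np.array(s['origin']),np.array(s['orientation'])
    return s['K'],o,R
def ray(name,uv,z):
    K,o,R=cam(name); uv=np.atleast_2d(uv).astype(float)
    d=np.c_[(uv[:,0]-K[0,2])/K[0,0],-(uv[:,1]-K[1,2])/K[1,1],-np.ones(len(uv))]@R.T
    return o+d*((z-o[2])/d[:,2])[:,None]
def proj(name,P):
    K,o,R=cam(name); c=(np.atleast_2d(P)-o)@R; 
    return np.c_[K[0,2]+K[0,0]*c[:,0]/-c[:,2],K[1,2]-K[1,1]*c[:,1]/-c[:,2]]
E
python3 - <<'E'
from geo import *
np.set_printoptions(precision=4,suppress=True)
f=lambda p,o,s:np.array(o)+(np.array(p)+.5)/s-.5
d=ray('top0',f([(210,287),(432,288)],(145,217),12),.055);c=d.mean(0);v=d[0]-d[1]
print('mould',d,c,np.linalg.norm(v),np.degrees(np.arctan2(v[1],v[0])))
print('spindle top',ray('top0',f([(363,340)],(296,180),8),.069))
print('plate ell',ray('top0',f([(90,355),(643,355),(365,90)],(296,180),8),.045))
g=ray('top0',f([(425,185),(495,250),(412,345),(338,280)],(405,200),8),.132);print('gauge',g,g.mean(0),g[0]-g[1],g[1]-g[2])
a=g[0]+g[1]-g[2]-g[3]
print('yaw long',np.degrees(np.arctan2(a[1],a[0])))
s=ray('top0',f([(320,68),(562,255),(350,540),(100,365)],(405,200),8),.062);print('stand',s,s.mean(0))
for n,uv in dict(blue=(262,154),amber=(389,158)).items(): print(n,ray('top0',[uv],.075))
K,o,R=cam('top0')
E
python3 - <<'E'
import sys;sys.path.insert(0,'.')
from station import bot
print(bot.snapshot('wrist')['hand_eye'],bot.snapshot('wrist')['K'])
E
```

```text
mould [[0.5081 0.3468 0.055 ]
 [0.5087 0.307  0.055 ]] [0.5084 0.3269 0.055 ] 0.03981834396280521 90.95324896466563
spindle top [[ 0.5539 -0.0372  0.069 ]]
plate ell [[ 0.5524  0.0365  0.045 ]
 [ 0.5556 -0.1154  0.045 ]
 [ 0.6289 -0.0383  0.045 ]]
gauge [[ 0.5467 -0.2666  0.132 ]
 [ 0.5307 -0.2831  0.132 ]
 [ 0.5066 -0.2614  0.132 ]
 [ 0.5223 -0.2438  0.132 ]] [ 0.5266 -0.2637  0.132 ] [0.016  0.0165 0.    ] [ 0.0241 -0.0218  0.    ]
yaw long -42.60495416217305
stand [[ 0.5908 -0.2627  0.062 ]
 [ 0.5409 -0.3255  0.062 ]
 [ 0.4637 -0.265   0.062 ]
 [ 0.5086 -0.2004  0.062 ]] [ 0.526  -0.2634  0.062 ]
blue [[0.7013 0.1386 0.075 ]]
amber [[ 0.6981 -0.1414  0.075 ]]
[[ 1.99890725e-04 -9.66311084e-01 -2.57376863e-01 -7.20604617e-02]
 [-1.25156984e-04  2.57376842e-01 -9.66311102e-01 -1.90428349e-01]
 [ 9.99999972e-01  2.25369139e-04 -6.94933376e-05 -2.44546480e-04]
 [ 0.00000000e+00  0.00000000e+00  0.00000000e+00  1.00000000e+00]] [[307.1594098    0.         318.37992977]
 [  0.         307.1594098  203.05788645]
 [  0.           0.           1.        ]]
```

```bash
cat > go.py <<'E'
import sys,numpy as np
from scipy.spatial.transform import Rotation as Rn
from station import bot
np.set_printoptions(precision=4,suppress=True)
def rows(x,y,z,yaw=None):
    s=bot.state();R=np.array(s['tcp_rot']);p=np.array(s['tool_pos'])
    a=np.radians(yaw); zt=np.array([np.cos(a),np.sin(a),0]);yt=np.array([0,0,-1.]);xt=np.cross(yt,zt)
    Rt=np.c_[xt,yt,zt]
    print('t',round(s['time'],2),'p',p,'zyaw',np.degrees(np.arctan2(R[1,2],R[0,2])),'j',s['joint_positions'],'F',s['force'],'w',s['gripper_width'])
    print('shift mm',1000*(R.T@(np.array([x,y,z])-p)),'rotvec deg',Rn.from_matrix(R.T@Rt).as_rotvec(degrees=True),'dist',np.linalg.norm(np.array([x,y,z])-p))
if __name__=='__main__': rows(*map(float,sys.argv[1:]))
E
python3 go.py 0.554 -0.037 0.25 -45
```

```text
t 0.2 p [ 0.1875 -0.6219  0.1929] zyaw -73.22430411255225 j [-77.9578   7.1208  94.6027   0.0002  78.3513  -4.7335] F [ 0.4499 -0.4284  0.5108] w 0.0953030613925612
shift mm [-519.7534  -56.4972 -454.3322] rotvec deg [  0.0715 -28.2243  -0.0246] dist 0.6926422309813309
```

```bash
python3 -m jog '[[0.095,[-60,-57,-52],[0,0,0]]]' 2>&1 | head -5; python3 go.py 0.554 -0.037 0.25 -45
```

```text
time: 0.32
tool_pos: [0.2131, -0.5782, 0.2254]
tcp_rot: [[-0.958, -0.003, 0.285], [-0.285, 0.008, -0.958], [0.0, -1.0, -0.009]]
force: [0.9, 0.3, -0.1]
gripper_width: 0.0952
t 0.33 p [ 0.2131 -0.5782  0.2254] zyaw -73.42139649806437 j [-74.752    2.2117  96.6894  -0.0174  81.5991  -1.328 ] F [ 0.9305  0.2656 -0.0699] w 0.09515237312142741
shift mm [-481.1738  -21.0101 -421.6221] rotvec deg [  0.4915 -28.4212  -0.1186] dist 0.6401053958211667
```

I typed millimetres where the rows take metres. The per-row limit capped that move at about 60 mm, so no harm was done. I'll use metres from here.

```bash
python3 -m jog '[[0.095,[-0.48,-0.03,-0.42],[0,-28.4,0]],[0.095,[-0.48,-0.03,-0.42],[0,-28.4,0]],[0.095,[-0.48,-0.03,-0.42],[0,-28.4,0]],[0.095,[-0.48,-0.03,-0.42],[0,-28.4,0]],[0.095,[-0.48,-0.03,-0.42],[0,-28.4,0]],[0.095,[-0.48,-0.03,-0.42],[0,-28.4,0]],[0.095,[-0.48,-0.03,-0.42],[0,-28.4,0]],[0.095,[-0.48,-0.03,-0.42],[0,-28.4,0]]]'; python3 go.py 0.554 -0.037 0.17 -45
```

```text
time: 1.32
tool_pos: [0.4803, -0.1541, 0.2538]
tcp_rot: [[-0.705, 0.001, 0.709], [-0.709, -0.0, -0.705], [-0.0, -1.0, 0.001]]
force: [0.4, -0.0, -0.1]
gripper_width: 0.0954
t 1.32 p [ 0.4803 -0.1541  0.2538] zyaw -44.82518228553919 j [-23.8839 -13.4961 108.5444  -0.0061  84.9155  20.9418] F [ 0.3911 -0.0299 -0.0603] w 0.09535198999636717
shift mm [-134.9783   83.7539  -30.3685] rotvec deg [-0.036   0.1748 -0.0073] dist 0.16172846000894953
```

```bash
python3 -m jog '[[0.095,[-0.135,0.084,-0.03],[0,0,0]],[0.095,[-0.135,0.084,-0.03],[0,0,0]],[0.095,[-0.135,0.084,-0.03],[0,0,0]],[0.095,[-0.135,0.084,-0.03],[0,0,0]],[0.095,[-0.135,0.084,-0.03],[0,0,0]]]'; python3 snap.py wrist w1
```

```text
time: 1.95
tool_pos: [0.5536, -0.0397, 0.1702]
tcp_rot: [[-0.705, 0.0, 0.709], [-0.709, -0.0, -0.705], [0.0, -1.0, 0.001]]
force: [0.8, -0.4, 0.3]
gripper_width: 0.0948
```

View pics/w1.png

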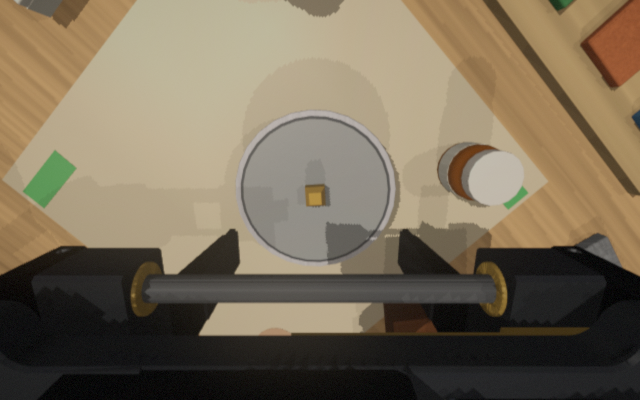

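The wrist view shows the spindle at about (315,195), nearly square to the image. I'll go closer.

```bash
python3 -m jog '[[0.095,[0,0.06,0],[0,0,0]],[0.095,[0,0.06,0],[0,0,0]],[0.095,[0,0.06,0],[0,0,0]]]'; python3 snap.py wrist w2; python3 -c "
import cv2
im=cv2.imread('pics/w2.png'); cv2.imwrite('pics/w2c.png',cv2.resize(im[165:245,260:365],None,fx=7,fy=7,interpolation=cv2.INTER_CUBIC))"
```

```text
time: 2.38
tool_pos: [0.5544, -0.04, 0.1116]
tcp_rot: [[-0.706, 0.002, 0.708], [-0.708, -0.0, -0.706], [-0.001, -1.0, 0.002]]
force: [0.3, -0.7, 0.9]
gripper_width: 0.0949
```

View pics/w2c.png

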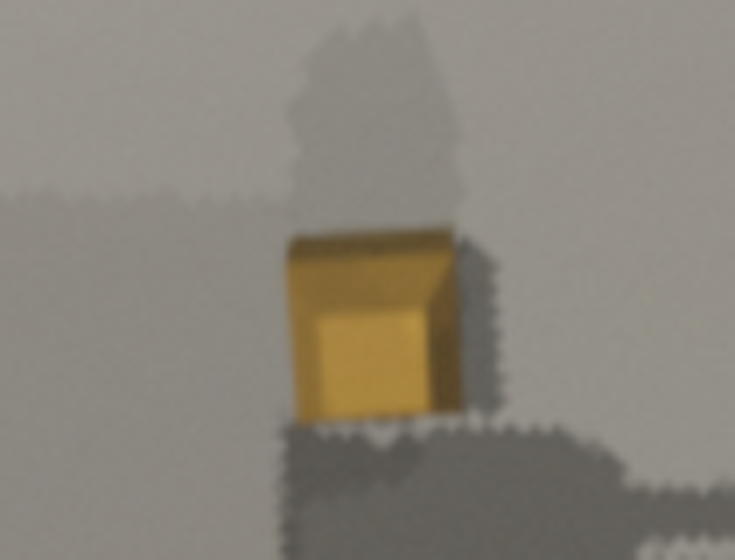

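View pics/w2.png

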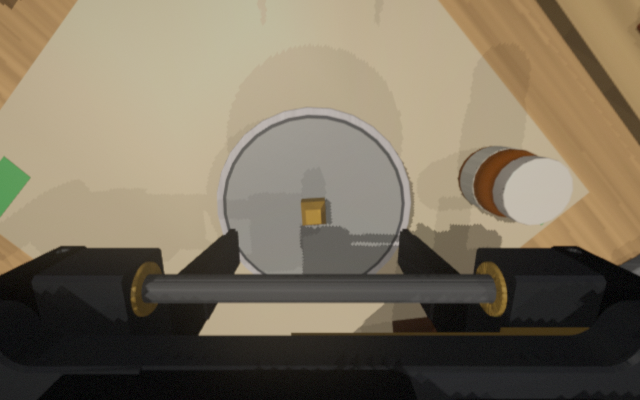

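```bash
cat > fit.py <<'E'
from geo import *
from scipy.optimize import least_squares
def fit(name,model,uv,x0):
    def P(q):
        c,s=np.cos(q[2]),np.sin(q[2]); m=np.array(model,float)
        return np.c_[q[0]+c*m[:,0]-s*m[:,1],q[1]+s*m[:,0]+c*m[:,1],m[:,2]]
    r=least_squares(lambda q:(proj(name,P(q))-uv).ravel(),x0,x_scale=[.01,.01,.1])
    e=r.fun.reshape(-1,2); print('fit',r.x[:2],np.degrees(r.x[2]),'rms px',np.sqrt((e**2).mean()));print(e.round(2).tolist())
    st,_=pickle.load(open('pics/%s.pkl'%name,'rb'))
    print('in tool mm',1000*st['tcp_rot'].T@(np.r_[r.x[:2],.0]-st['tool_pos']))
    return r.x
E
python3 - <<'E'
from fit import *
np.set_printoptions(precision=4,suppress=True)
f=lambda p:np.array([260,165])+(np.array(p)+.5)/7-.5
uv=f([(316,309),(427,307),(431,412),(319,417),(290,258),(456,249),(463,411),(299,424),(293,238),(453,229)])
# image right = tool z (world -45deg dir), up = tool -x (world +45deg)
a,b,c=.006,.01,.01
def sq(h,z): return [(-h,h,z),(h,h,z),(h,-h,z),(-h,-h,z)]
M=sq(.006,.069)+sq(.01,.059)+[(-.01,.01,.045),(.01,.01,.045)]
fit('w2',M,uv,[.554,-.037,-np.pi/4])
print(ray('w2',uv[:4],.069).mean(0))
uvp=np.array([(314,115),(224,205),(405,205)]);print(ray('w2',uvp,.045))
from station import bot
s=bot.state()
for x in (-.04,-.02,0,.02): print(x,proj('w2',s['tool_pos']+s['tcp_rot']@np.array([x,-.045,0])))
E
```

```text
fit [ 0.5506 -0.0375] -42.075230617285555 rms px 0.4751163520518569
[[0.36, 0.83], [-0.32, 0.39], [-0.17, -0.19], [0.84, -0.19], [-0.62, 0.27], [0.1, 0.38], [0.15, 0.44], [-0.36, -0.28], [-0.16, -0.96], [0.16, -0.8]]
in tool mm [  0.9793 111.6364  -4.6435]
[ 0.5506 -0.0373  0.069 ]
[[ 0.6062  0.0172  0.045 ]
 [ 0.4978  0.0194  0.045 ]
 [ 0.6089 -0.0916  0.045 ]]
-0.04 [[319.8923 189.3825]]
-0.02 [[319.861  228.6378]]
0 [[319.8317 265.3269]]
0.02 [[319.8043 299.6936]]
```

```bash
python3 go.py 0.507 0.327 0.13 1
```

```text
t 2.42 p [ 0.5551 -0.04    0.1125] zyaw -44.87741792745781 j [ -9.6471  -1.1186 111.1493  -0.0009  69.7321  35.2304] F [0.5596 0.5834 1.417 ] w 0.09480812448476904
shift mm [-226.1608  -17.9419 -292.974 ] rotvec deg [ -0.2383 -45.8771  -0.051 ] dist 0.37054604816088105
```

```bash
python3 -m jog '[[0.095,[-0.226,-0.04,-0.293],[0,-45.9,0]],[0.095,[-0.226,-0.04,-0.293],[0,-45.9,0]],[0.095,[-0.226,-0.04,-0.293],[0,-45.9,0]],[0.095,[-0.226,-0.04,-0.293],[0,-45.9,0]],[0.095,[-0.226,-0.04,-0.293],[0,-45.9,0]],[0.095,[-0.226,-0.018,-0.293],[0,-45.9,0]],[0.095,[-0.226,-0.018,-0.293],[0,-45.9,0]],[0.095,[-0.226,-0.018,-0.293],[0,-45.9,0]]]'; python3 snap.py wrist w3
```

```text
time: 3.42
tool_pos: [0.5061, 0.3281, 0.1297]
tcp_rot: [[0.019, 0.003, 1.0], [-1.0, 0.001, 0.019], [-0.001, -1.0, 0.003]]
force: [0.3, -1.0, -0.3]
gripper_width: 0.0947
```

View pics/w3.png

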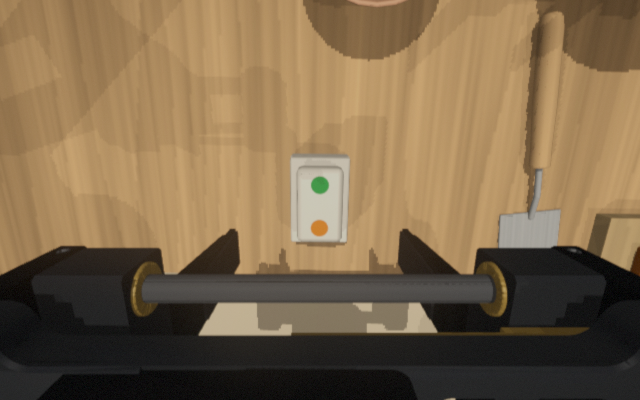

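The mould is centred between the fingers, with green at (320,185) and orange at (319,228). I'll refine with colour centroids.

```bash
cat > dots.py <<'E'
import sys,cv2
from geo import *
np.set_printoptions(precision=4,suppress=True)
def dots(name,z,box=(290,140,350,260)):
    im=cv2.imread('pics/%s.png'%name); x0,y0,x1,y1=box; h=cv2.cvtColor(im[y0:y1,x0:x1],cv2.COLOR_BGR2HSV)
    out=[]
    for lo,hi in (((45,120,50),(85,255,255)),((5,170,120),(20,255,255))):
        m=cv2.inRange(h,lo,hi); n,l,s,c=cv2.connectedComponentsWithStats(m); 
        i=1+np.argmax(s[1:,4]); out.append(c[i]+[x0,y0]); print('px',out[-1],'area',s[i,4])
    P=ray(name,out,z); v=P[0]-P[1]; c=P.mean(0); st,_=pickle.load(open('pics/%s.pkl'%name,'rb'))
    print('centre',c,'len',np.linalg.norm(v),'yaw',np.degrees(np.arctan2(v[1],v[0])),'green',P[0])
    print('in tool mm',1000*st['tcp_rot'].T@(c-st['tool_pos']))
    return out
if __name__=='__main__': dots(sys.argv[1],float(sys.argv[2]))
E
python3 dots.py w3 0.055; python3 go.py 0.5065 0.327 0.010 1
```

```text
px [319.4611 184.8394] area 193
px [318.8457 227.6971] area 175
centre [0.5068 0.3266 0.055 ] len 0.03984882686363061 yaw 90.33790996667598 green [0.5066 0.3465 0.055 ]
in tool mm [ 1.5652 74.7117  0.4316]
t 3.48 p [0.5062 0.3274 0.1295] zyaw 1.0353546777308427 j [ 27.8048   3.8665 104.3468  -0.0195  71.6309  26.7755] F [ 0.1028 -0.5269 -0.9918] w 0.09547360279027904
shift mm [  0.5436 119.5016  -0.0177] rotvec deg [-0.1474  0.0354 -0.0537] dist 0.11950285712828325
```

```bash
python3 -m jog '[[0.095,[0.001,0.06,0],[0,0.7,0]],[0.095,[0.001,0.1,0],[0,0.7,0]],[0.095,[0.001,0.12,0],[0,0.7,0]],[0.095,[0.001,0.12,0],[0,0.7,0]],[0.095,[0.001,0.12,0],[0,0.7,0]],[0.03,[0.001,0.12,0],[0,0.7,0]],[0.03,[0.001,0.12,0],[0,0.7,0]],[0.03,[0.001,0.12,0],[0,0.7,0]]]' 25;  python3 -m jog '[[0.03,[0,0,0],[0,0,0]],[0.03,[0,0,0],[0,0,0]],[0.03,[0,0,0],[0,0,0]],[0.03,[0,0,0],[0,0,0]]]'
```

```text
time: 4.47
tool_pos: [0.5053, 0.3269, 0.0082]
tcp_rot: [[0.007, 0.001, 1.0], [-1.0, 0.0, 0.007], [-0.0, -1.0, 0.001]]
force: [0.3, -0.3, 0.4]
gripper_width: 0.0702
time: 4.97
tool_pos: [0.5053, 0.3268, 0.0077]
tcp_rot: [[0.007, 0.0, 1.0], [-1.0, 0.0, 0.007], [-0.0, -1.0, 0.0]]
force: [1.9, 0.5, 0.3]
gripper_width: 0.0558
```

```bash
python3 -m jog '[[0.03,[0,-0.06,0],[0,0,0]],[0.03,[0,-0.12,0],[0,0,0]],[0.03,[0,-0.14,0],[0,0,0]],[0.03,[0,-0.14,0],[0,0,0]]]'; python3 snap.py wrist w4; python3 go.py 0.5506 -0.0375 0.14 -42.1
```

```text
time: 5.48
tool_pos: [0.5054, 0.3269, 0.1483]
tcp_rot: [[0.007, 0.001, 1.0], [-1.0, 0.001, 0.007], [-0.001, -1.0, 0.001]]
force: [-0.5, 0.5, -2.3]
gripper_width: 0.0558
t 5.53 p [0.5042 0.3262 0.1459] zyaw 0.3744565614489998 j [ 27.7837   2.9757 103.6413   0.0006  73.5214  27.409 ] F [-1.01   -0.7074 -2.8824] w 0.05587864580661167
shift mm [364.007    6.172   44.0748] rotvec deg [ 0.0941 42.4745  0.106 ] dist 0.36671757792625137
```

View pics/w4.png

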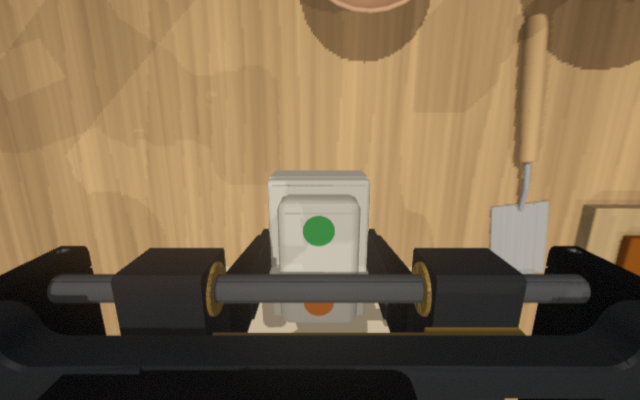

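```bash
python3 - <<'E'
import cv2
from geo import *
np.set_printoptions(precision=2,suppress=True)
st,s=pickle.load(open('pics/w4.pkl','rb'))
im=cv2.imread('pics/w4.png');h=cv2.cvtColor(im[205:258,285:355],cv2.COLOR_BGR2HSV)
m=cv2.inRange(h,(45,120,50),(85,255,255));n,l,ss,c=cv2.connectedComponentsWithStats(m);i=1+np.argmax(ss[1:,4]);g=c[i]+[285,205];print(g,ss[i])
H=s['hand_eye'];K=s['K']
def tr(uv,y):
    d=H[:3,:3]@np.array([(uv[0]-K[0,2])/K[0,0],-(uv[1]-K[1,2])/K[1,1],-1]);o=H[:3,3];return 1000*(o+d*(y-o[1])/d[1])
print('green tool',tr(g,-.0473))
for uv in ((272,181),(366,181)): print(tr(uv,-.0283))
cv2.imwrite('pics/w4c.png',cv2.resize(im[160:280,250:390],None,fx=5,fy=5,interpolation=cv2.INTER_CUBIC))
E
```

```text
[318.34 230.67] [ 19  12  30  28 670]
green tool [-20.17 -47.3   -0.27]
[-41.46 -28.3  -25.11]
[-41.45 -28.3   25.28]
```

View pics/w4c.png

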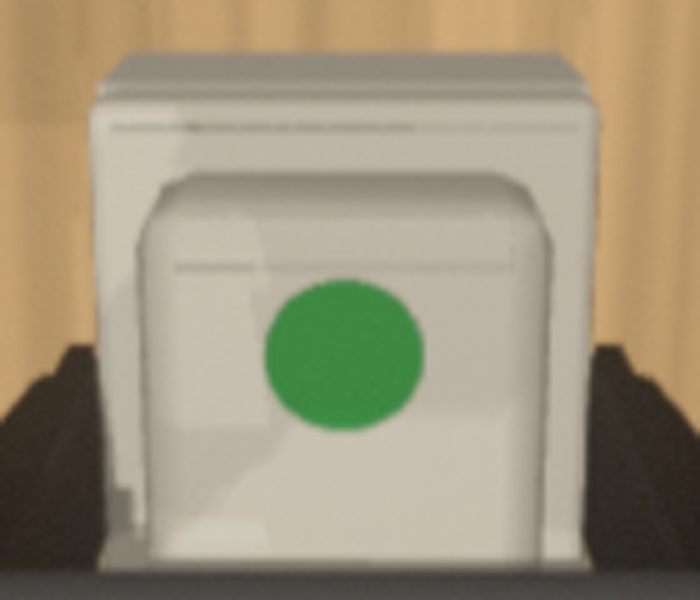

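```bash
python3 go.py 0.4936 -0.1006 0.11 -42.1
```

```text
t 5.53 p [0.5042 0.3262 0.1459] zyaw 0.3744565614489998 j [ 27.7837   2.9757 103.6413   0.0006  73.5214  27.409 ] F [-1.01   -0.7074 -2.8824] w 0.05587864580661167
shift mm [426.6999  36.3646 -13.2717] rotvec deg [ 0.0941 42.4745  0.106 ] dist 0.42845221106456555
```

```bash
python3 -m jog '[[0.03,[0.427,0,-0.013],[0,42.5,0]],[0.03,[0.427,0,-0.013],[0,42.5,0]],[0.03,[0.427,0,-0.013],[0,42.5,0]],[0.03,[0.427,0,-0.013],[0,42.5,0]],[0.03,[0.427,0,-0.013],[0,42.5,0]],[0.03,[0.427,0,-0.013],[0,42.5,0]],[0.03,[0.427,0,-0.013],[0,42.5,0]],[0.03,[0.427,0,-0.013],[0,42.5,0]]]' 35;python3 -m jog '[[0.03,[0,0.035,0],[0,0,0]],[0.03,[0,0.035,0],[0,0,0]],[0.03,[0,0.035,0],[0,0,0]],[0.03,[0,0.035,0],[0,0,0]]]';python3 snap.py wrist w5;  python3 go.py 0.4936 -0.1006 0.11 -42.1; python3 -c "
import cv2
im=cv2.imread('pics/w5.png'); cv2.imwrite('pics/w5c.png',cv2.resize(im[40:140,265:375],None,fx=6,fy=6,interpolation=cv2.INTER_CUBIC))"
```

```text
time: 6.52
tool_pos: [0.4924, -0.1028, 0.1438]
tcp_rot: [[-0.675, -0.006, 0.738], [-0.738, 0.002, -0.675], [0.003, -1.0, -0.006]]
force: [-0.1, 0.6, -2.0]
gripper_width: 0.0555
time: 7.02
tool_pos: [0.4956, -0.1, 0.1136]
tcp_rot: [[-0.67, 0.001, 0.742], [-0.742, -0.0, -0.67], [-0.001, -1.0, 0.001]]
force: [-0.5, -0.4, -2.1]
gripper_width: 0.0553
t 7.08 p [ 0.4957 -0.1002  0.1138] zyaw -42.079882482467504 j [-17.5088  -7.8271 117.3078   0.0023  70.413   24.5702] F [-0.3054  0.5776 -2.476 ] w 0.05528485589910386
shift mm [ 1.7214  3.7815 -1.24  ] rotvec deg [-0.0958  0.0202 -0.0462] dist 0.004335936216102299
```

View pics/w5.png

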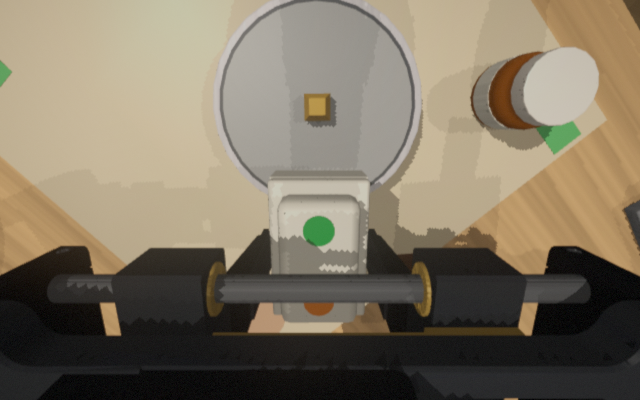

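View pics/w5c.png

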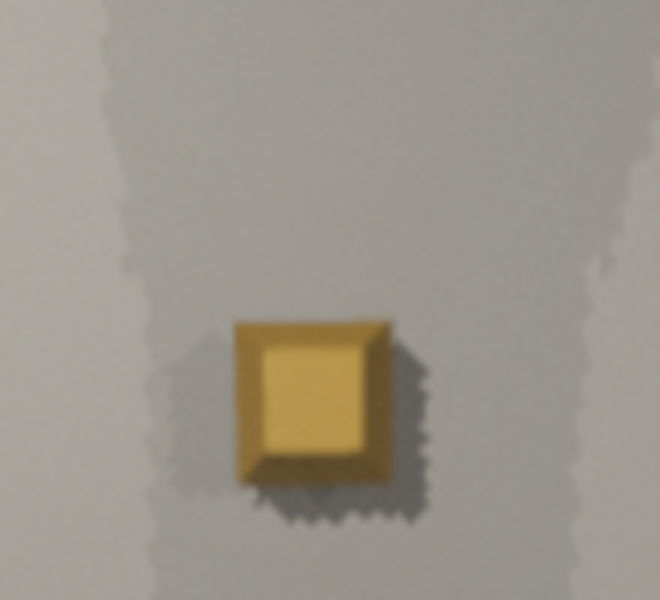

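```bash
python3 - <<'E'
from fit import *
np.set_printoptions(precision=4,suppress=True)
f=lambda p:np.array([265,40])+(np.array(p)+.5)/6-.5
uv=f([(263,346),(364,344),(363,453),(263,455),(236,322),(391,321),(391,483),(239,485)])
def sq(h,z): return [(-h,h,z),(h,h,z),(h,-h,z),(-h,-h,z)]
fit('w5',sq(.006,.069)+sq(.01,.059),uv,[.554,-.037,-np.pi/4])
fit('w5',sq(.006,.069),uv[:4],[.554,-.037,-np.pi/4])
E
```

```text
fit [ 0.5501 -0.0376] -41.609958378136156 rms px 0.3317859657788143
[[0.09, 0.39], [-0.21, 0.58], [0.0, -0.38], [0.36, -0.58], [-0.41, -0.17], [0.29, -0.23], [0.25, 0.25], [-0.37, 0.14]]
in tool mm [-82.756  113.6675  -1.4884]
fit [ 0.5501 -0.0376] -41.69343335297433 rms px 0.37646934275728683
[[0.04, 0.37], [-0.26, 0.58], [-0.07, -0.38], [0.29, -0.6]]
in tool mm [-82.7629 113.6674  -1.5319]
```

```bash
python3 -m jog '[[0.03,[-0.05,0,-0.0012],[0,-0.3,0]],[0.03,[-0.0825,0,-0.0012],[0,-0.3,0]],[0.03,[-0.0825,0.02,-0.0012],[0,-0.3,0]],[0.03,[-0.0825,0.03,-0.0012],[0,-0.3,0]],[0.03,[-0.0825,0.03,-0.0012],[0,-0.3,0]],[0.03,[-0.0825,0.035,-0.0012],[0,-0.3,0]],[0.03,[-0.0825,0.04,-0.0012],[0,-0.3,0]],[0.03,[-0.0825,0.04,-0.0012],[0,-0.3,0]]]'; python3 go.py .5501 -.0376 .0527 -41.7
```

```text
time: 8.07
tool_pos: [0.5489, -0.0385, 0.0722]
tcp_rot: [[-0.667, -0.001, 0.745], [-0.745, 0.0, -0.667], [0.0, -1.0, -0.001]]
force: [-0.0, 0.5, -2.4]
gripper_width: 0.0557
t 8.07 p [ 0.5489 -0.0385  0.0722] zyaw -41.84538115695439 j [ -9.6053   0.7786 113.4399  -0.0005  65.8218  32.2403] F [-0.0133  0.5074 -2.4262] w 0.05573270176333092
shift mm [-1.4815 19.5187  0.2507] rotvec deg [ 0.0339 -0.1454  0.0218] dist 0.019576476626463484
```

```bash
python3 -m jog '[[0.03,[-0.001,0.003,0],[0,0,0]],[0.03,[-0.001,0.006,0],[0,0,0]],[0.03,[-0.001,0.009,0],[0,0,0]],[0.03,[-0.001,0.009,0],[0,0,0]]]'; python3 go.py .5501 -.0376 .0527 -41.7
```

```text
time: 8.57
tool_pos: [0.5497, -0.0376, 0.0632]
tcp_rot: [[-0.667, -0.001, 0.745], [-0.745, 0.0, -0.667], [0.0, -1.0, -0.001]]
force: [0.4, -0.2, -2.8]
gripper_width: 0.0552
t 8.57 p [ 0.5497 -0.0376  0.0632] zyaw -41.822705465405285 j [ -9.4926   1.4877 113.6783   0.001   64.876   32.3297] F [ 0.4162 -0.1797 -2.8496] w 0.05515385114417775
shift mm [-0.234  10.4898  0.3096] rotvec deg [ 0.0361 -0.1227  0.0217] dist 0.010496928155450672
```

```bash
python3 -m jog '[[0.03,[0,0.003,0],[0,0,0]],[0.03,[0,0.006,0],[0,0,0]],[0.03,[0,0.009,0],[0,0,0]],[0.03,[0,0.0105,0],[0,0,0]],[0.03,[0,0.0105,0],[0,0,0]],[0.03,[0,0.0105,0],[0,0,0]]]'; python3 go.py .5501 -.0376 .0527 -41.7
```

```text
time: 9.32
tool_pos: [0.5501, -0.0376, 0.0532]
tcp_rot: [[-0.667, 0.0, 0.745], [-0.745, -0.0, -0.667], [-0.0, -1.0, 0.0]]
force: [0.2, 0.3, -2.0]
gripper_width: 0.0558
t 9.32 p [ 0.5501 -0.0376  0.0532] zyaw -41.823004462333806 j [ -9.4937   2.2075 114.0148   0.0003  63.7703  32.3292] F [ 0.1674  0.3037 -2.0473] w 0.05584019448832495
shift mm [-0.0559  0.461   0.0021] rotvec deg [-0.0061 -0.123  -0.0042] dist 0.0004643376774070094
```

Almost home, with no side force. I'll go a little further and then release.

```bash
python3 -m jog '[[0.03,[0,0.001,0],[0,0,0]],[0.03,[0,0.001,0],[0,0,0]],[0.095,[0,0.001,0],[0,0,0]],[0.095,[0,0.001,0],[0,0,0]],[0.095,[0,0.001,0],[0,0,0]],[0.095,[0,0.001,0],[0,0,0]],[0.095,[0,0.001,0],[0,0,0]],[0.095,[0,0.001,0],[0,0,0]]]'; python3 -m jog '[[0.095,[0,-0.06,0],[0,0,0]],[0.095,[0,-0.12,0],[0,0,0]],[0.095,[0,-0.15,0],[0,0,0]],[0.095,[0,-0.15,0],[0,0,0]]]'; python3 snap.py wrist w6;python3 snap.py scene s6;python3 dots.py w6 0.1;python3 -c "
import cv2
im=cv2.imread('pics/s6.png'); cv2.imwrite('pics/s6c.png',cv2.resize(im[140:260,180:360],None,fx=4,fy=4,interpolation=cv2.INTER_CUBIC))"
```

```text
time: 10.32
tool_pos: [0.55, -0.0376, 0.0521]
tcp_rot: [[-0.667, 0.0, 0.745], [-0.745, 0.0, -0.667], [-0.0, -1.0, -0.0]]
force: [0.4, -0.2, -0.8]
gripper_width: 0.095
time: 10.82
tool_pos: [0.552, -0.0379, 0.2058]
tcp_rot: [[-0.667, 0.007, 0.745], [-0.745, -0.001, -0.667], [-0.004, -1.0, 0.006]]
force: [0.4, -1.2, -1.0]
gripper_width: 0.095
px [315.5414 178.2739] area 157
px [315.8235 217.1985] area 136
centre [ 0.5494 -0.0372  0.1   ] len 0.03981228271245297 yaw 48.442573275709236 green [ 0.5626 -0.0223  0.1   ]
in tool mm [  1.5679 105.8091  -2.9745]
```

View pics/w6.png

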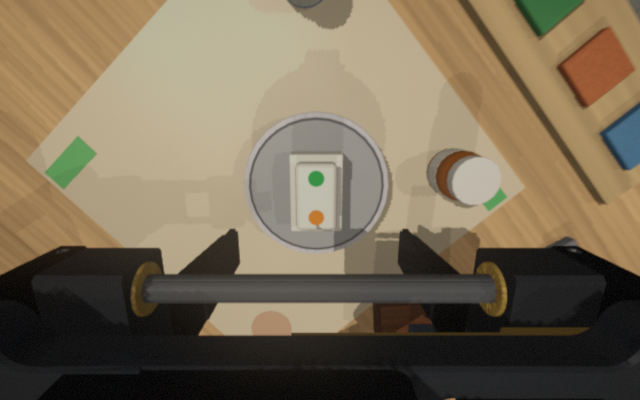

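View pics/s6c.png

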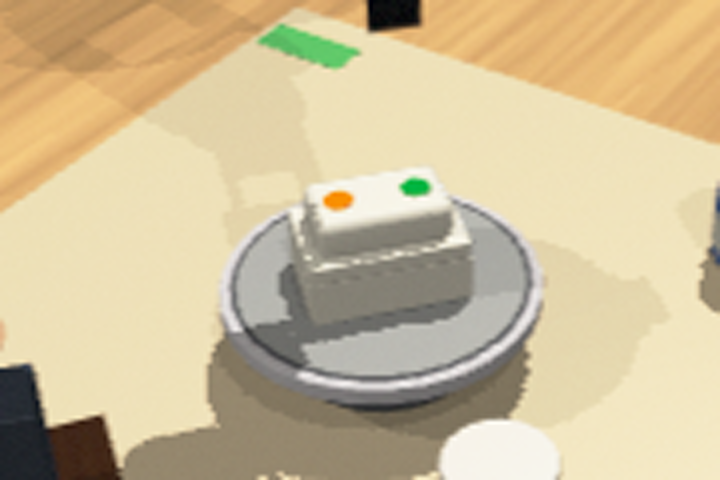

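The mould sits level on the plate and the fingers are clear of it. Next is the gauge. I'll move over it and turn so the jaws close across its 26 mm side.

```bash
python3 go.py .524 -.263 .2 46
```

```text
t 10.93 p [ 0.5495 -0.0375  0.201 ] zyaw -41.82136447924462 j [ -9.4923  -5.7173 106.7708  -0.0015  79.021   32.3293] F [ 0.4258 -0.9991 -0.0707] w 0.09519651796953353
shift mm [184.995    1.014  131.3731] rotvec deg [  0.0809 -87.8213  -0.0149] dist 0.22689881147037586
```

```bash
python3 -m jog '[[0.095,[0.185,0,0.131],[0,-87.8,0]],[0.095,[0.185,0,0.131],[0,-87.8,0]],[0.095,[0.185,0,0.131],[0,-87.8,0]],[0.095,[0.185,0,0.131],[0,-87.8,0]],[0.095,[0.185,0,0.131],[0,-87.8,0]],[0.095,[0.185,0,0.131],[0,-87.8,0]],[0.095,[0.185,0,0.131],[0,-87.8,0]],[0.095,[0.185,0,0.131],[0,-87.8,0]]]';  python3 -m jog '[[0.095,[0,0,0],[0,-6,0]],[0.095,[0,0,0],[0,-6,0]]]'; python3 go.py .524 -.263 .2 46; python3 snap.py wrist w7
```

```text
time: 11.92
tool_pos: [0.5229, -0.2622, 0.1986]
tcp_rot: [[0.669, -0.005, 0.743], [-0.743, 0.003, 0.669], [-0.005, -1.0, -0.001]]
force: [-0.2, 0.7, 0.2]
gripper_width: 0.0951
time: 12.18
tool_pos: [0.5231, -0.2622, 0.1991]
tcp_rot: [[0.738, -0.004, 0.674], [-0.674, 0.002, 0.738], [-0.005, -1.0, -0.001]]
force: [-0.7, 0.5, -1.0]
gripper_width: 0.095
t 12.18 p [ 0.5231 -0.2622  0.1991] zyaw 47.6017658568103 j [-31.8777  -1.0651 102.51    -0.      78.8226 -79.4793] F [-0.7019  0.4742 -1.0342] w 0.09495740981176502
shift mm [ 1.2498 -0.8581  0.0233] rotvec deg [ 0.0526  1.6017 -0.2623] dist 0.0015161803033328554
```

View pics/w7.png

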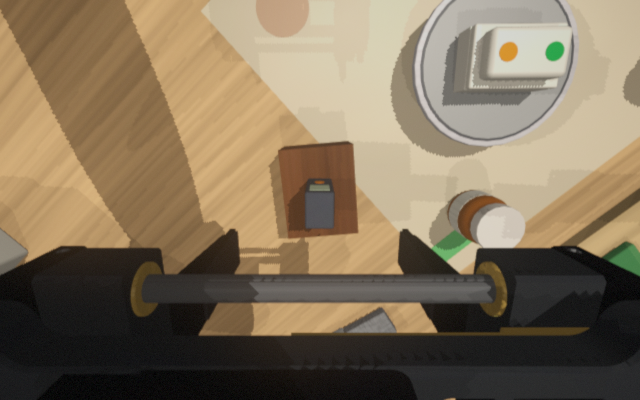

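```bash
python3 -c "
import cv2
im=cv2.imread('pics/w7.png'); cv2.imwrite('pics/w7c.png',cv2.resize(im[130:245,265:370],None,fx=5,fy=5,interpolation=cv2.INTER_CUBIC))"
```

View pics/w7c.png

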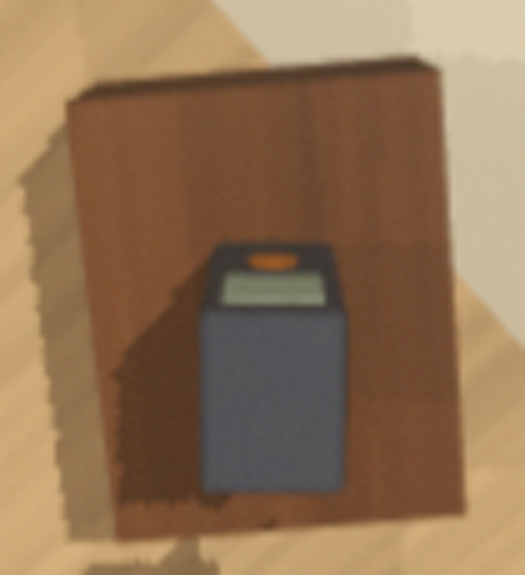

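```bash
python3 - <<'E'
from fit import *
np.set_printoptions(precision=4,suppress=True)
f=lambda p:np.array([265,130])+(np.array(p)+.5)/5-.5
uv=f([(202,312),(347,309),(345,492),(206,494)])
# local: u along tool z (right), v along -tool x (up)
M=[(-.013,.017,.132),(.013,.017,.132),(.013,-.017,.132),(-.013,-.017,.132)]
q=fit('w7',M,uv,[.524,-.263,.8])
E
python3 go.py .5236 -.2634 .091 47.6
```

```text
fit [ 0.5254 -0.263 ] 48.196054513331354 rms px 0.601905267840333
[[-0.71, -0.6], [0.54, -0.3], [0.84, 0.56], [-0.66, 0.44]]
in tool mm [  3.2023 199.1342   1.1121]
t 12.22 p [ 0.5233 -0.2623  0.1997] zyaw 47.57088237174466 j [-31.8743  -1.0861 102.4797   0.0005  78.8228 -79.4452] F [-0.0977 -0.1844 -0.4631] w 0.0951482999519618
shift mm [  1.3867 108.6699  -0.5499] rotvec deg [ 0.0391 -0.0292 -0.2129] dist 0.1086801064843314
```

```bash
python3 -m jog '[[0.095,[0.0032,0.05,0.0011],[0,-0.5,0]],[0.095,[0.0032,0.09,0.0011],[0,-0.5,0]],[0.095,[0.0032,0.112,0.0011],[0,-0.5,0]],[0.095,[0.0032,0.112,0.0011],[0,-0.5,0]],[0.095,[0.0032,0.112,0.0011],[0,-0.5,0]],[0.01,[0.0032,0.112,0.0011],[0,-0.5,0]],[0.01,[0.0032,0.112,0.0011],[0,-0.5,0]],[0.01,[0.0032,0.112,0.0011],[0,-0.5,0]]]' 25;  python3 -m jog '[[0.01,[0,0,0],[0,0,0]],[0.01,[0,0,0],[0,0,0]],[0.01,[0,0,0],[0,0,0]],[0.01,[0,0,0],[0,0,0]],[0.01,[0,0,0],[0,0,0]],[0.01,[0,0,0],[0,0,0]]]'; python3 go.py .5236 -.2634 .091 47.6
```

```text
time: 13.22
tool_pos: [0.5277, -0.2644, 0.0908]
tcp_rot: [[0.745, 0.001, 0.667], [-0.667, -0.001, 0.745], [0.001, -1.0, 0.0]]
force: [-0.2, 0.8, -0.0]
gripper_width: 0.0702
time: 13.98
tool_pos: [0.5273, -0.2642, 0.09]
tcp_rot: [[0.745, -0.0, 0.667], [-0.667, -0.0, 0.745], [-0.0, -1.0, -0.0]]
force: [0.2, 0.1, -0.9]
gripper_width: 0.0259
t 13.97 p [ 0.5273 -0.2642  0.09  ] zyaw 48.17922906516533 j [-31.8267   4.5364 107.6701  -0.0065  67.7957 -80.0035] F [ 0.1792  0.1372 -0.8906] w 0.025917681077494308
shift mm [-3.3195 -0.9568 -1.847 ] rotvec deg [ 0.0063  0.5792 -0.0011] dist 0.003917362380304889
```

```bash
python3 -m jog '[[0.01,[0,-0.03,0],[0,0,0]],[0.01,[0,-0.07,0],[0,0,0]],[0.01,[0,-0.11,0],[0,0,0]],[0.01,[0,-0.13,0],[0,0,0]],[0.01,[0,-0.13,0],[0,0,0]],[0.01,[0,-0.13,0],[0,0,0]]]'; python3 go.py .5635 -.0227 .22 48.2; python3 snap.py wrist w8;python3 snap.py scene s8
```

```text
time: 14.72
tool_pos: [0.5264, -0.2636, 0.2177]
tcp_rot: [[0.745, -0.003, 0.667], [-0.667, 0.002, 0.745], [-0.004, -1.0, -0.001]]
force: [-0.4, 0.3, -2.6]
gripper_width: 0.0258
t 14.72 p [ 0.5264 -0.2636  0.2177] zyaw 48.17395023993023 j [-31.8273  -1.2539 100.9127   0.0028  80.5484 -80.0016] F [-0.3993  0.3268 -2.6477] w 0.025773433919667726
shift mm [-133.014    -1.9806  204.2729] rotvec deg [ 0.0332 -0.0261 -0.2045] dist 0.24377050326567984
```

View pics/w8.png

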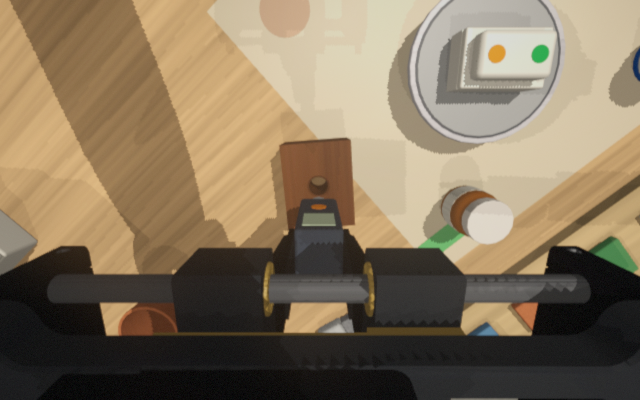

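View pics/s8.png

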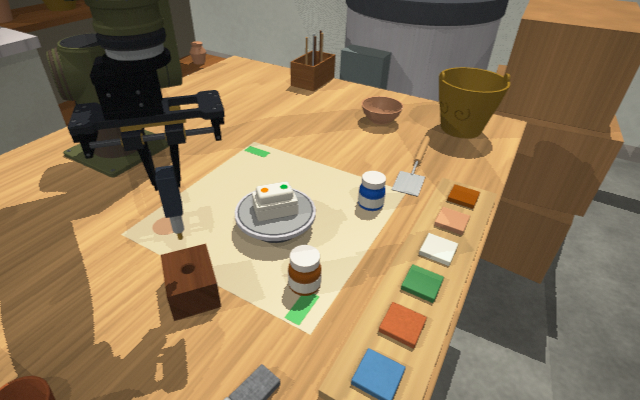

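```bash
python3 - <<'E'
import cv2
from geo import *
np.set_printoptions(precision=2,suppress=True)
im=cv2.imread('pics/w8.png');cv2.imwrite('pics/w8c.png',cv2.resize(im[185:285,270:370],None,fx=6,fy=6,interpolation=cv2.INTER_CUBIC))
im=cv2.imread('pics/s8.png');cv2.imwrite('pics/s8c.png',cv2.resize(im[120:250,110:240],None,fx=4.5,fy=4.5,interpolation=cv2.INTER_CUBIC))
st,_=pickle.load(open('pics/s8.pkl','rb'))
for x in (-.002,0):
  for z in (0,-.088*0):pass
  P=[st['tool_pos']+st['tcp_rot']@np.array([x,y,0]) for y in (.088,.068,.028,-.042)]
  print(x,proj('s8',P))
E
```

```text
-0.002 [[180.06 236.55]
 [177.83 227.27]
 [173.09 207.63]
 [163.85 169.29]]
0 [[180.13 237.37]
 [177.89 228.09]
 [173.15 208.43]
 [163.89 170.05]]
```

View pics/w8c.png

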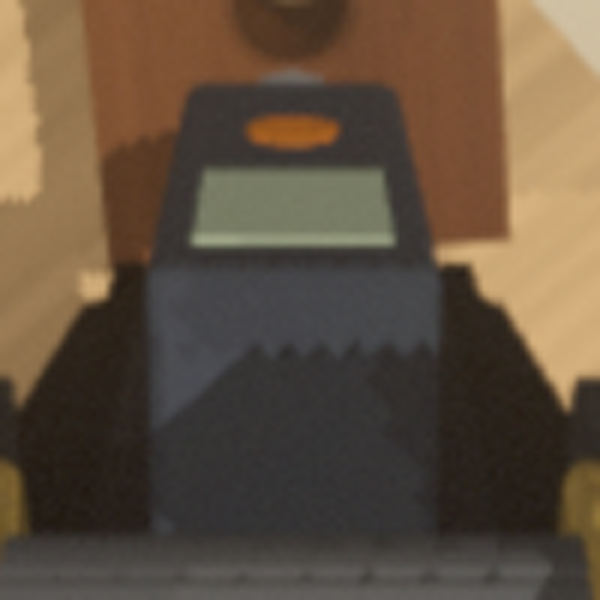

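View pics/s8c.png

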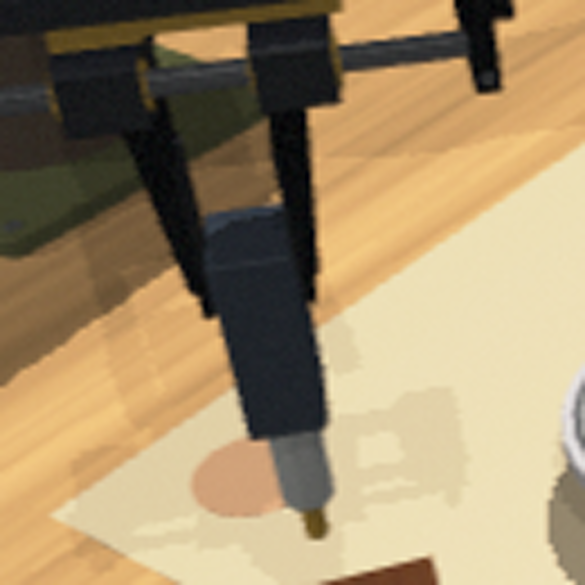

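```bash
python3 - <<'E'
from geo import *
np.set_printoptions(precision=2,suppress=True)
_,s=pickle.load(open('pics/w8.pkl','rb'));H=s['hand_eye'];K=s['K']
def tr(uv,y):
    d=H[:3,:3]@np.array([(uv[0]-K[0,2])/K[0,0],-(uv[1]-K[1,2])/K[1,1],-1]);o=H[:3,3];return 1000*(o+d*(y-o[1])/d[1])
f=lambda p:np.array([270,185])+(np.array(p)+.5)/6-.5
for p in ((148,266),(438,266)): print('top',tr(f(p),-.042))
for p in ((190,87),(393,87)): print('bottom',tr(f(p),.028))
E
```

```text
top [-19.31 -42.   -12.39]
top [-19.3  -42.    12.33]
bottom [-17.37  28.   -12.62]
bottom [-17.36  28.    12.19]
```

The gauge hangs upright in the hand and its tip lands within 1 px of where I predicted. Moving it over the green dot.

```bash
python3 go.py .5637 -.0231 .218 48.2; python3 -m jog '[[0.01,[-0.0245,0,0.0375],[0,0,0]],[0.01,[-0.049,0,0.075],[0,0,0]],[0.01,[-0.0735,0,0.1125],[0,0,0]],[0.01,[-0.098,0,0.15],[0,0,0]],[0.01,[-0.118,0,0.18],[0,0,0]],[0.01,[-0.1325,0,0.204],[0,0,0]],[0.01,[-0.1325,0,0.204],[0,0,0]],[0.01,[-0.1325,0,0.204],[0,0,0]]]';python3 go.py .5637 -.0231 .195 48.2; python3 snap.py wrist w9;python3 snap.py scene s9; python3 snap.py top t9
```

```text
t 14.82 p [ 0.5263 -0.2636  0.2174] zyaw 48.17547245681276 j [-31.8264  -1.235  100.9165   0.0016  80.5581 -80.002 ] F [ 0.7461 -0.0095 -1.7707] w 0.025522513852704334
shift mm [-132.5015   -0.1665  204.1253] rotvec deg [ 0.04   -0.0246 -0.2363] dist 0.2433594330596848
time: 15.82
tool_pos: [0.5641, -0.0242, 0.219]
tcp_rot: [[0.745, -0.002, 0.667], [-0.667, -0.0, 0.745], [-0.001, -1.0, -0.001]]
force: [-0.5, 0.1, -1.8]
gripper_width: 0.026
t 15.82 p [ 0.5641 -0.0242  0.219 ] zyaw 48.17810386963786 j [ -7.8891  -4.4712 103.8781  -0.0305  80.694  -56.0622] F [-0.5087  0.1172 -1.8208] w 0.02602030114390831
shift mm [-1.0334 24.0204  0.5909] rotvec deg [ 0.0813 -0.0219 -0.067 ] dist 0.02404986200294547
```

View pics/w9.png

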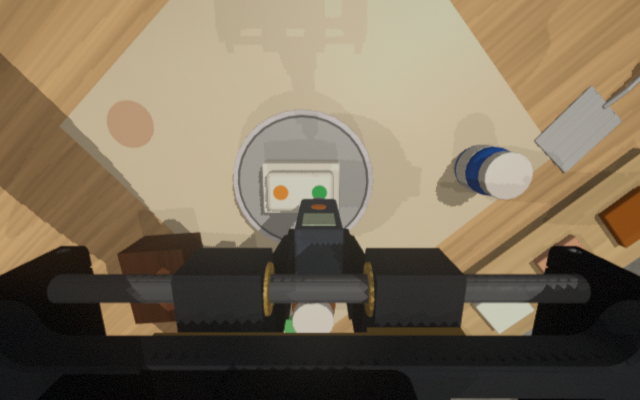

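View pics/s9.png

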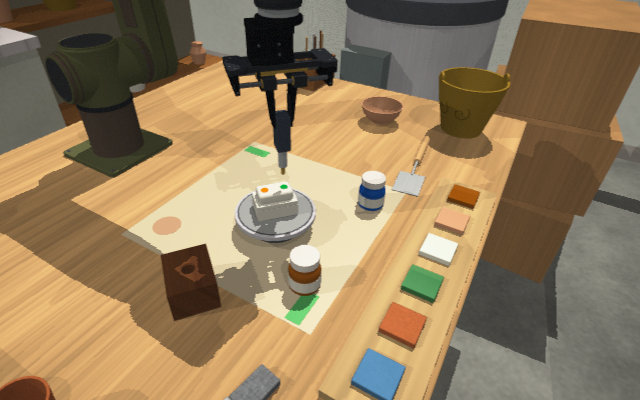

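```bash
python3 -c "
from dots import *
o=dots('w9',.1,(265,170,340,205))
st,_=pickle.load(open('pics/w9.pkl','rb'));g=ray('w9',[o[0]],.1)[0]
print('green tool',1000*st['tcp_rot'].T@(g-st['tool_pos']))
print('scene proj tip',proj('s9',[st['tool_pos']+st['tcp_rot']@np.array([-.001,.088,0])]))
import cv2
im=cv2.imread('pics/s9.png');cv2.imwrite('pics/s9c.png',cv2.resize(im[130:230,230:330],None,fx=6,fy=6,interpolation=cv2.INTER_CUBIC))
"
```

```text
px [318.8833 191.5083] area 120
px [280.0677 192.2932] area 133
centre [ 0.5493 -0.0375  0.1   ] len 0.04011073267555044 yaw 49.373131833407264 green [ 0.5624 -0.0223  0.1   ]
in tool mm [ -2.0261 119.0503 -19.6008]
green tool [ -2.4444 119.0224   0.4502]
scene proj tip [[282.4713 172.4332]]
```

View pics/s9c.png

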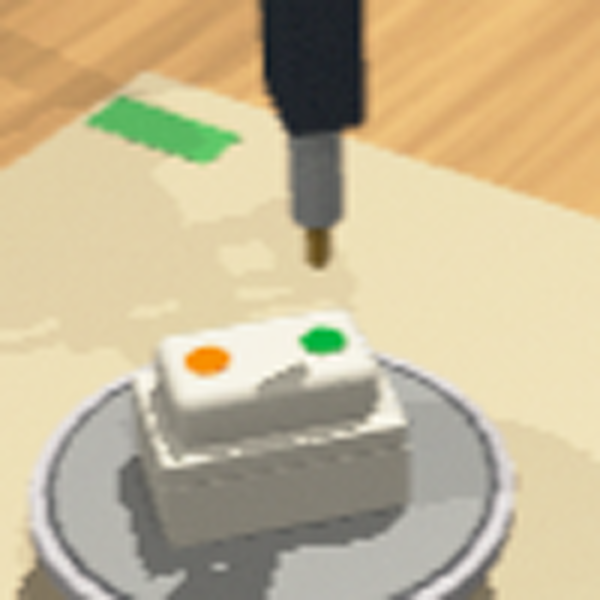

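```bash
python3 -m jog '[[0.01,[-0.0013,0.008,0.0005],[0,0,0]],[0.01,[-0.0013,0.016,0.0005],[0,0,0]],[0.01,[-0.0013,0.022,0.0005],[0,0,0]],[0.01,[-0.0013,0.025,0.0005],[0,0,0]],[0.01,[-0.0013,0.026,0.0005],[0,0,0]],[0.01,[-0.0013,0.026,0.0005],[0,0,0]],[0.01,[-0.0013,0.026,0.0005],[0,0,0]],[0.01,[-0.0013,0.026,0.0005],[0,0,0]]]';python3 -m jog '[[0.01,[0,0,0],[0,0,0]],[0.01,[0,0,0],[0,0,0]],[0.01,[0,0,0],[0,0,0]],[0.01,[0,0,0],[0,0,0]]]';python3 go.py .5632 -.0229 .18 48.2; python3 - <<'E'
import sys;sys.path.insert(0,'.')
from station import bot
import numpy as np
F=[]
for i in range(8): bot.snapshot('top');F.append(bot.state()['force'][2])
print(np.mean(F),np.std(F),bot.state()['tool_pos'])
E
python3 snap.py scene s10; python3 -c "
import cv2
im=cv2.imread('pics/s10.png');cv2.imwrite('pics/s10c.png',cv2.resize(im[130:230,230:330],None,fx=6,fy=6,interpolation=cv2.INTER_CUBIC))
"
```

```text
time: 16.98
tool_pos: [0.5641, -0.0226, 0.1943]
tcp_rot: [[0.745, 0.0, 0.667], [-0.667, -0.0, 0.745], [0.0, -1.0, 0.0]]
force: [-0.2, -0.0, -2.5]
gripper_width: 0.0256
time: 17.48
tool_pos: [0.564, -0.0226, 0.1941]
tcp_rot: [[0.745, 0.0, 0.667], [-0.667, 0.0, 0.745], [0.0, -1.0, 0.0]]
force: [0.8, 0.4, -2.2]
gripper_width: 0.026
t 17.48 p [ 0.564  -0.0226  0.1941] zyaw 48.17824235274586 j [ -7.7407  -3.7297 105.5781   0.0004  78.1508 -55.919 ] F [ 0.8497  0.4252 -2.2183] w 0.026041947424327732
shift mm [-0.3815 14.096  -0.7843] rotvec deg [-0.0008 -0.0218  0.0005] dist 0.014122981633798593
-1.7719068086924885 0.9063243358163037 [ 0.56400872 -0.02258435  0.19411361]
```

View pics/s10c.png

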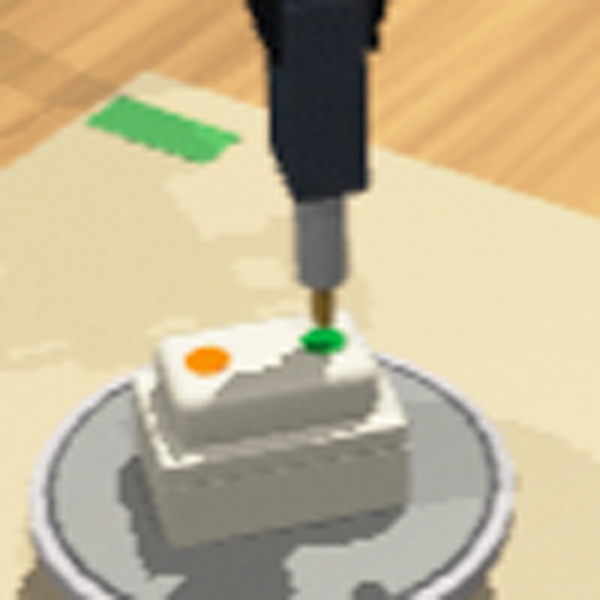

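The tip is about 6 mm above the centre of the dot. I'll press down slowly.

```bash
cat > f.py <<'E'
from station import bot
import numpy as np
F=[]
for i in range(12): bot.snapshot('top');F.append(bot.state()['force'])
print('F',np.mean(F,0).round(2),np.std(F,0).round(2),np.round(bot.state()['tool_pos'],4),bot.state()['time'])
E
python3 -m jog '[[0.01,[0,0.003,0],[0,0,0]],[0.01,[0,0.005,0],[0,0,0]],[0.01,[0,0.007,0],[0,0,0]],[0.01,[0,0.009,0],[0,0,0]],[0.01,[0,0.010,0],[0,0,0]],[0.01,[0,0.010,0],[0,0,0]],[0.01,[0,0.010,0],[0,0,0]]]'; python3 f.py
python3 -m jog '[[0.01,[0,0.001,0],[0,0,0]],[0.01,[0,0.002,0],[0,0,0]],[0.01,[0,0.003,0],[0,0,0]],[0.01,[0,0.004,0],[0,0,0]],[0.01,[0,0.004,0],[0,0,0]],[0.01,[0,0.004,0],[0,0,0]],[0.01,[0,0.004,0],[0,0,0]]]'; python3 f.py
python3 snap.py scene s11; python3 snap.py wrist w11; python3 -c "
import cv2
im=cv2.imread('pics/s11.png');cv2.imwrite('pics/s11c.png',cv2.resize(im[150:230,230:330],None,fx=8,fy=8,interpolation=cv2.INTER_CUBIC)[:600])
"
```

```text
time: 18.8
tool_pos: [0.564, -0.0226, 0.1842]
tcp_rot: [[0.745, 0.0, 0.667], [-0.667, -0.0, 0.745], [0.0, -1.0, -0.0]]
force: [-1.2, 0.3, -0.8]
gripper_width: 0.0257
F [-0.65  0.15 -0.57] [0.54 0.34 0.42] [ 0.564  -0.0226  0.1841] 19.4
time: 20.27
tool_pos: [0.564, -0.0226, 0.1802]
tcp_rot: [[0.745, 0.0, 0.667], [-0.667, -0.0, 0.745], [0.0, -1.0, 0.0]]
force: [-1.5, -0.4, 0.6]
gripper_width: 0.0259
F [-0.84 -0.46  0.37] [0.47 0.4  0.27] [ 0.564  -0.0226  0.1801] 20.875
```

View pics/s11c.png

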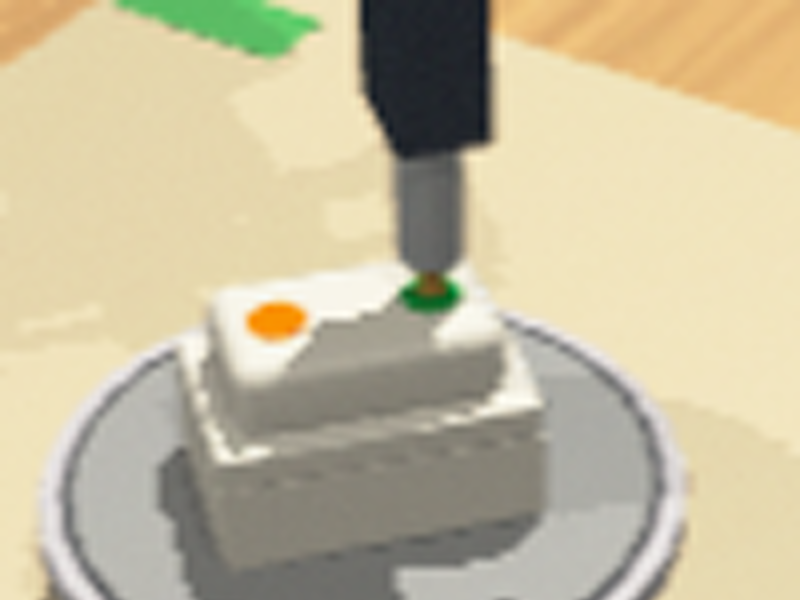

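View pics/w11.png

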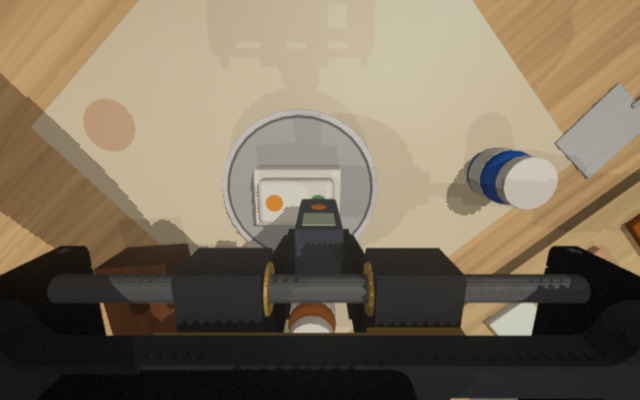

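The tip sits on the dot and is about half pushed in. The wrist force has risen by about 2.1 N, which matches roughly 8 mm on the spring. Handing in.

```bash
python3 -c "
from station import bot
print(bot.hand_in()); s=bot.state(); print(s['time'],s['tool_pos'],s['force'],s['gripper_width'])"
```

```text
the job is handed in; nothing more can be done
None
the job is handed in; nothing more can be done
```

I set the mould down on the wheel's spindle and let go of it. I then took the gauge from its stand, and it is now held upright with its spring tip pressed lightly on the green dot. I handed the job in at about 21 s of the 66 s allowed; hand-in gives no verdict.

What the last checks showed:
- **Mould:** it sits level on the plate. The tool came down to the expected seated height with no noticeable side force, and the mould looked level in the later pictures.
- **Gauge position:** it stays upright, with the tip within the green dot in the final picture.
- **Gauge press:** by height the tip is pushed in about 8 of 16 mm. The wrist force rose by about 2.1 N, which fits the expected 2.2 N at half-way.
- **Glaze jars:** the arm stayed clear of both and they stood in place in the pictures. I didn't measure their positions again.

What disagreed or went wrong:
- **Top camera:** it put the spindle about 3–4 mm away from where the wrist camera did. I used the wrist camera, and the bore went on cleanly.
- **Gauge tilt:** the wrist camera hinted at about 1.6° in the grip, well inside the limit. The scene view showed the tip within about 1 pixel of upright.
- **First move:** I typed it in millimetres instead of metres. The per-row limit held it to a short move in free space, so it did no harm.

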